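# Strip the pearl setter's turntable

## Robot

A 6-joint arm with a two-finger parallel gripper is mounted at the origin on the work surface. World frame = base frame: x ahead of the robot, y to its left, z up, the work surface at z = 0. Lengths are in m, angles in rad, forces in N, time in s.
With the tool pointing down it reaches from about 0.3 to 0.875 m from the base axis. Payload 6.4 kg.
Tool frame: the origin (TCP) lies at the very end of the fingers, on their centre line; the grasp point (between the pads) lies 19 mm behind it; x points along the fingers, y is the direction in which the jaws open and shut, and the axes are right-handed (so a half turn about x gives the same grasp; the last joint's range is limited). The gripper opens to 88 mm and grips with 3 to 60 N. Pads are 18 mm wide; open, the fingers measure 123 mm over their backs; the gripper's body (75 mm by 187 mm) begins 45 mm behind the grasp point.
Start: joints at [-1.368, 0.181, 1.607, -0, 1.354, -0.206], TCP at [0.229, -0.528, 0.239] pointing down, gripper open.
Joint ranges: [-2.99, 2.99], [-0.89, 2.07], [0.3, 2.58], [-1.14, 4.28], [0, 2.63], [-3.12, 3.12]. Speed limits (rad/s): [2.57, 2.57, 3.01, 3.14, 3.14, 3.14].

## Interface

Orientations are given as a unit quaternion [x, y, z, w].
In Python, from bench import robot gives the robot as it stands.
- The arm moves only by the tool drive_tool, never from a script. Its argument "moves" is a list that holds one entry, the list of rows, each a list of 5 numbers: the shift along the tool's x, y, z in m, then the turn about the tool's x in rad, then the finger opening in m, from 0 to 0.0881. In form: [[[x, y, z, yaw, claw], ...]]. A call has 1 to 12 rows; each row shifts and turns the commanded pose from where the row before left it, along the tool's axes as they then stand; what a row does not reach is not made up. A row lasts 1/10 s, in which the tool goes at most 50 mm and 8.59 degrees, less where a joint would pass 70% of its speed; a pose out of reach is approached as far as the arm can. A call is refused whole if a number of a shift passes 0.05 or a number of a turn 0.15, either way. A call with a gripper value outside its range is refused whole. The fingers move at their own pace and stop on an object; "force" is the grip in N (left out, the last holds). Time passes only in rows, so rows that do not move let the fingers close. It gives the time, the measured TCP pose, the force and the opening at its end, in the units of the state.
- robot.observe(): the state, without advancing time (a new reading comes with each control period).
- robot.camera(name): name is "scene" or "top" or "wrist"; returns a dict with "img" (480x640x3 uint8, red, green, blue), "camera_matrix" (3x3 intrinsics, pixels), "cam_to_world" (4x4, takes a point from camera to world coordinates); the wrist camera has in their place "T_tool_cam" (4x4, takes a point from camera to tool coordinates, whose origin is the TCP and whose axes are the tool frame's). Camera axes: x right, y up, looking along -z (the intrinsics and any distortion apply to the point x, -y, -z); pixel columns grow to the right and rows downward; lengths in m; the calibration is good to about 2 mm. The wrist camera is an equidistant fisheye: a pixel r from the principal point sees the ray r / f radians off the axis. A picture is of the moment at which its call begins: read the wrist's pose just before it. There is no depth.
- robot.sign_off(): hands the job in, once; it reports no verdict.
Trained networks look in the newest picture that a camera, given by its name, has taken for a name from the list of things; names that differ only in an ending like _2 or _b are one class to them, and where a whole thing is asked for, a point or a joint stands for the part that bears it (a point fixed in the world has none). Each returns a list of dicts, best first, with "p" (0 to 1); they miss things now and then, are a little off and sometimes report something else, mostly with a low value. They report only what shows in the picture. A call takes as long as a camera call.
- robot.cut_out(camera, name): "pixels" (480x640 bool, what is visible of it) and "point" ([column, row] in pixels, amid what is visible of it).
- robot.mark_of(camera, name): "point" ([column, row] in pixels: a listed point, or the origin of a listed thing).
The state is a dict: "time": time; "joints": joint angles; "joint_velocities": joint speeds; "joint_efforts": joint torques, N m; "tool_pos": TCP position; "tool_rot": TCP orientation; "wrist_force": force on the tool from outside, world axes, zero at the start; "ft_torque": the same for the moment, N m; "grip_width": finger opening in m.
Only numpy, scipy, OpenCV 4.12 (cv2) and the standard library are available. Lean on these libraries where they do the work, as an engineer would, in place of code of your own. Each camera call takes 0.05 s, during which the arm holds its last target.

## Task

Clear the pearl setter's turntable, which spins freely: first lift the tipped-over pearl vial off it and put it in the shallow wooden tray. Then take the steel setting block that is stuck tight between the two sprung jaws of its holder, and rock it side to side towards the jaws to walk it out, because a straight pull lifts the whole heavy holder off the turntable, which must not happen. Finish while still holding the block upright in the gripper, just clear of its holder, about 15 mm above the socket it came from; leave the jar, the ring box and the ring cone where they are.

Things in the scene. Friction and masses are not known exactly. Their poses are not given: they have to be found in the camera images.
- turntable: Round pale wooden platter, 280 mm across, 17 mm thick, on a smaller dark foot fixed to the table. It spins freely about its vertical axis, almost without friction. Origin: on the axis, at the platter's underside, 18 mm above the table; its top is 35 mm above the table.
- holder: Dark steel block, 104 x 66 x 36 mm (its x, y, z), keyed to the middle of the platter so that it turns with it. It weighs 3 kg and stays down by its weight alone: an upward pull over about 30 N lifts it. Origin: centre of its underside, on the platter's top.
- block: Steel setting block, 28 x 18 x 68 mm (x, y, z), 0.2 kg, straight sides, round cup mark on top. Origin: centre of its underside. It starts upright on the socket floor, 38 mm of it standing out, axes as the holder's. Its top rocks to +x or -x by up to 0.22 rad: turned about one nose, its other side slips up (under 1.2 N m). Straight pull: 40 to 55 N. Free of the noses 14 mm up, clear at 30 mm.
- vial: Small square whitish clear plastic vial with a round white cap, tipped over, lying on the platter beside the holder: 60 mm long along its x (cap at +x), 24 mm wide (y) and high (z), 40 g. Origin: 30 mm from either end, centre of its underside as it lies.
- tray: Shallow dark wooden tray, open on top, 150 x 170 mm outside (x, y), 28 mm high, walls and floor 6 mm thick. It stands on the table on the other side of the work from the turntable. Origin: centre of its underside.
- jar: Bystander: glass jar with metal cap, 56 mm across, 75 mm high. Origin: centre of its underside.
- ring_box: Bystander: small dark ring box, 50 x 55 x 39 mm. Origin: centre of its underside.
- ring_cone: Bystander: pale wooden ring cone, foot 56 mm across, 70 mm high. Origin: centre of its underside.
- socket (a point): Centre of the mouth of the socket in the holder's top, 36 mm above the holder's origin. The socket is 36 mm along the holder's x, 20 mm along its y, 30 mm deep, with a flat floor. A small brass plate on the top at each x end of it marks a jaw.
- jaw_a: Sprung brass jaw in the holder's +x end of the socket: a round nose, 10 mm across, lying along y, 16 mm below the socket's mouth. Origin: the nose's axis, at x = +19 mm in the holder; it touches the block at x = +14 mm and presses inwards with about 40 N, giving way outwards by up to 8 mm.
- jaw_b: The same jaw in the -x end of the socket (axis at x = -19 mm, touching the block at x = -14 mm).

How it is judged:
By the outcome, as a careful person would: the job done as asked, in the order asked, and still so for the second after the job is handed in, while the arm keeps its last pose, push and grip.
It also fails if it takes over 59 s, if anything falls off the work surface, if the arm or the gripper's body presses on something with over 40 N, if the wrist force passes 120 N, or if a joint passes its speed limit or range.

## Working session

There is one attempt and no reset: what is moved stays moved. The work goes in short steps, Python scripts to look and compute and a tool call to move; the robot and the scene stay as the last step left them, time stands still between calls to the robot, and variables do not carry over. Pictures are saved under pics/ and viewed, and the job is handed in when it is done.

Besides the shell and the picture viewer there is one more tool, called after "Call:" as name([rows], argument=value, ...), one row to a line, values as JSON. drive_tool: Moves the arm, as the interface text tells. Its arguments: {"type":"object","properties":{"moves":{"type":"array","items":{"type":"array","items":{"type":"array","items":{"type":"number"}}}},"force":{"type":"number"}},"required":["moves"]}

```bash
ls; mkdir -p pics; python3 - <<'E'
from bench import robot
import cv2
s=robot.observe(); print({k:(v if not hasattr(v,'__len__') else [round(float(x),3) for x in v]) for k,v in s.items()})
for c in ["scene","top"]:
    im=robot.camera(c); cv2.imwrite(f"pics/{c}0.png",im["img"][:,:,::-1])
    print(c,im["camera_matrix"].round(1).tolist(),im["cam_to_world"].round(3).tolist())
    for n in ["turntable","holder","block","vial","tray","jar","ring_box","ring_cone","socket","jaw_a"]:
        try:
            print(n,[(round(d["p"],2),[round(float(x),1) for x in d["point"]]) for d in robot.mark_of(c,n)[:3]])
        except Exception as e: print(n,e)
print(robot.observe()["time"])
E
```

```text
pics
{'time': 0.0, 'joints': [-1.368, 0.182, 1.608, 0.0, 1.354, -0.206], 'joint_velocities': [0.001, 0.001, -0.0, -0.002, -0.002, 0.0], 'joint_efforts': [-0.002, -43.388, -34.185, 0.07, 0.039, -0.0], 'tool_pos': [0.228, -0.527, 0.238], 'tool_rot': [0.692, 0.144, -0.692, 0.143], 'wrist_force': [-1.59, 1.088, 1.189], 'ft_torque': [0.019, 0.026, -0.039], 'grip_width': 0.08807418070525927}
scene [[453.6, 0.0, 330.7], [0.0, 453.6, 233.5], [0.0, 0.0, 1.0]] [[0.629, -0.524, 0.574, 1.005], [0.777, 0.443, -0.446, -0.332], [-0.021, 0.727, 0.686, 0.583], [0.0, 0.0, 0.0, 1.0]]
turntable [(0.66, [191.5, 309.5])]
holder [(0.66, [187.2, 299.3])]
block [(0.56, [186.7, 301.0])]
vial []
tray [(0.91, [412.3, 205.5])]
jar [(0.78, [351.4, 294.6])]
ring_box [(0.57, [281.0, 222.5])]
ring_cone [(0.61, [404.6, 323.8])]
socket [(0.82, [183.2, 286.1])]
jaw_a [(0.42, [282.0, 222.5])]
top [[525.7, 0.0, 310.6], [0.0, 525.7, 242.3], [0.0, 0.0, 1.0]] [[0.003, 0.988, -0.157, 0.462], [-1.0, 0.004, 0.008, -0.002], [0.008, 0.157, 0.988, 0.962], [0.0, 0.0, 0.0, 1.0]]
turntable [(0.86, [435.0, 291.7]), (0.44, [311.1, 220.6])]
holder [(0.89, [437.4, 290.6])]
block [(0.71, [440.2, 288.4])]
vial []
tray [(0.68, [188.0, 273.2])]
jar [(0.78, [311.5, 220.5])]
ring_box [(0.87, [309.9, 343.6])]
ring_cone []
socket [(0.64, [440.9, 289.7])]
jaw_a []
1.1
```

View pics/scene0.png

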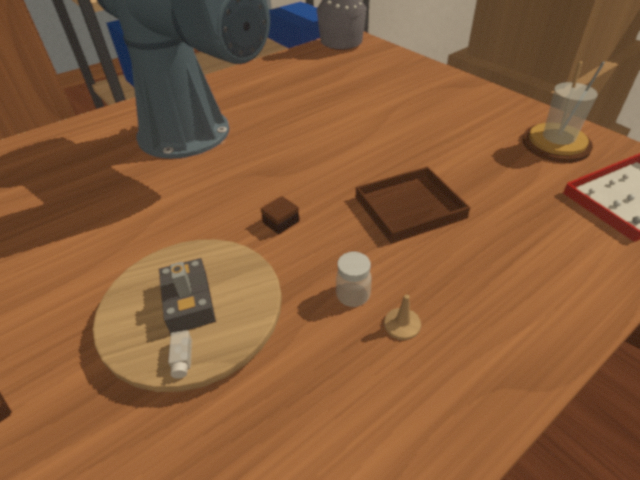

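View pics/top0.png

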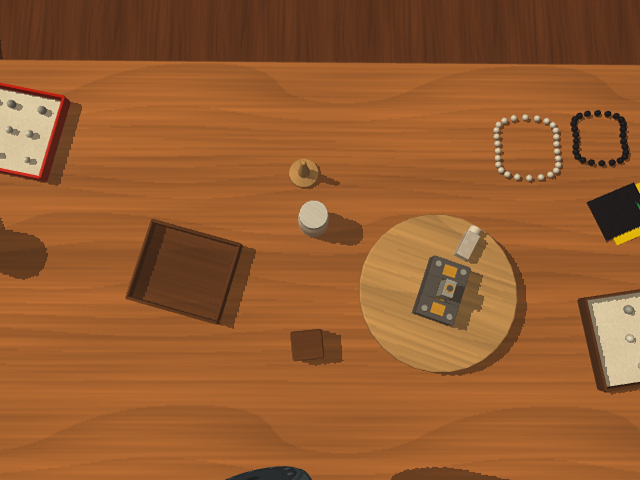

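```bash
cat > h.py <<'E'
import numpy as np, cv2
from scipy.spatial.transform import Rotation as R
def ray(im,px):
    K=im["camera_matrix"];T=im["cam_to_world"]
    d=np.array([(px[0]-K[0,2])/K[0,0],-(px[1]-K[1,2])/K[1,1],-1.0])
    return T[:3,3],T[:3,:3]@d
def hit(im,px,z):
    o,d=ray(im,px); return o+d*(z-o[2])/d[2]
def proj(im,p):
    T=im["cam_to_world"];c=T[:3,:3].T@(np.asarray(p)-T[:3,3]);K=im["camera_matrix"]
    return np.array([K[0,2]+K[0,0]*c[0]/-c[2],K[1,2]+K[1,1]*-c[1]/-c[2]])
E
python3 - <<'E'
from bench import robot
from h import *
im=robot.camera("top"); g=im["img"]
big=cv2.resize(g[200:380,350:530],None,fx=4,fy=3.3333,interpolation=cv2.INTER_CUBIC)
big=cv2.resize(g[205:345,380:520],(588,588),interpolation=cv2.INTER_CUBIC)
cv2.imwrite("pics/topz.png",big[:,:,::-1])
hit_=lambda p,z:hit(im,p,z).round(4).tolist()
for n,z in [("turntable",.018),("holder",.035),("socket",.071),("tray",0),("block",.041),("vial",.035),("jar",0),("ring_box",0)]:
    m=robot.mark_of("top",n)
    if m: print(n,round(m[0]["p"],2),hit_(m[0]["point"],z))
for n,z in [("holder",.071),("vial",.047),("tray",.028),("turntable",.035)]:
    m=robot.cut_out("top",n)
    if not m: print(n,'none');continue
    px=np.argwhere(m[0]["pixels"])[:,::-1]
    W=np.array([hit(im,p,z)[:2] for p in px]).astype(np.float32)
    print(n,round(m[0]["p"],2),len(px),cv2.minAreaRect(W*1000))
s=robot.camera("scene")
cv2.imwrite("pics/scenez.png",cv2.resize(s["img"][230:390,80:290],(788,600),interpolation=cv2.INTER_CUBIC)[:,:,::-1])
print(robot.observe()["time"])
E
```

```text
turntable 0.6 [0.52, -0.2337, 0.018]
holder 0.87 [0.5204, -0.238, 0.035]
socket 0.58 [0.5225, -0.2266, 0.071]
tray 0.8 [0.5563, 0.2149, 0.0]
block 0.89 [0.5208, -0.2307, 0.041]
vial 0.85 [0.6028, -0.2796, 0.035]
jar 0.71 [0.6528, -0.0172, 0.0]
ring_box 0.78 [0.4285, -0.0065, 0.0]
holder 0.94 2447 ((522.4183959960938, -229.62344360351562), (74.97148132324219, 108.506591796875), 70.42781066894531)
vial 0.86 569 ((607.8321533203125, -286.9559631347656), (30.26911735534668, 66.03424835205078), 61.862266540527344)
tray 0.85 8055 ((557.6749877929688, 215.63455200195312), (173.5602264404297, 149.80662536621094), 74.61756896972656)
turntable 0.92 18847 ((522.833251953125, -233.6310577392578), (274.257568359375, 278.42779541015625), 0.1362876147031784)
1.8
```

View pics/topz.png

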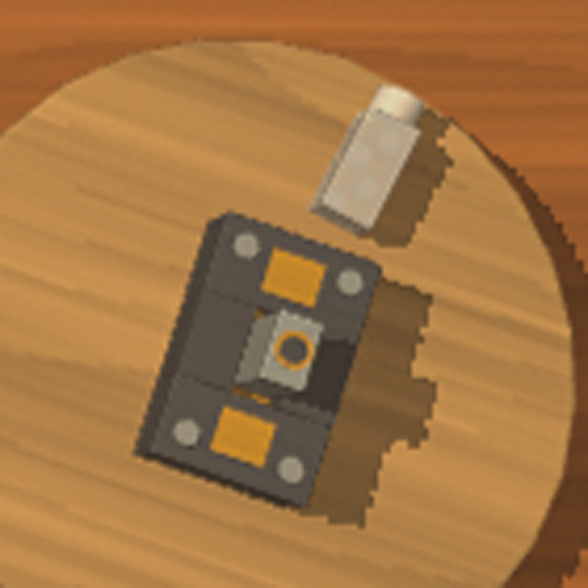

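View pics/scenez.png

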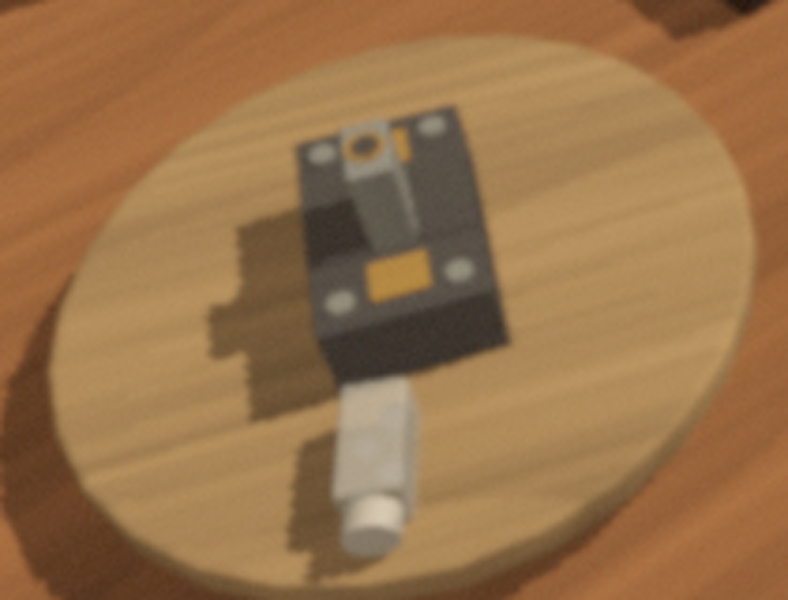

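```bash
python3 - <<'E'
from bench import robot
from h import *
im=robot.camera("top")
f=lambda p,z:hit(im,(p[0]/4.2+380-.4,p[1]/4.2+205-.4),z)
def rect(P,z):
    W=np.array([f(p,z)[:2] for p in P]); print((W*1000).round(1).tolist(), 'mean',(W.mean(0)*1000).round(1),'sides',[round(1000*np.linalg.norm(W[i]-W[i-1]),1) for i in range(len(W))],'ang',[round(float(np.arctan2(*(W[i]-W[i-1])[::-1])),3) for i in range(len(W))])
rect([(225,212),(382,265),(305,505),(145,450)],.071)
rect([(272,310),(324,324),(298,388),(248,375)],.109)
rect([(362,105),(420,128),(366,235),(325,207)],.059)
rect([(403,92),(344,220)],.055)
for p,z in [((295,278),.071),((243,435),.071)]: print(f(p,z).round(4))
print(f((295,350),.109))
print(R.from_quat(robot.observe()["tool_rot"]).as_matrix().round(3), robot.camera("wrist")["T_tool_cam"].round(3))
E
```

```text
[[582.1, -218.9], [560.7, -282.1], [464.2, -247.0], [485.8, -183.5]] mean [ 523.2 -232.9] sides [np.float64(102.6), np.float64(66.8), np.float64(102.7), np.float64(67.0)] ang [-0.352, -1.898, 2.792, 1.243]
[[538.8, -226.6], [533.4, -246.6], [508.7, -235.6], [513.6, -216.4]] mean [ 523.6 -231.3] sides [np.float64(27.2), np.float64(20.7), np.float64(27.1), np.float64(19.8)] ang [-0.385, -1.833, 2.721, 1.319]
[[629.0, -280.5], [619.3, -304.3], [574.4, -279.8], [586.0, -263.3]] mean [ 602.2 -282. ] sides [np.float64(46.3), np.float64(25.6), np.float64(51.2), np.float64(20.2)] ang [-0.381, -1.955, 2.643, 0.958]
[[635.3, -299.2], [581.2, -272.2]] mean [ 608.2 -285.7] sides [np.float64(60.5), np.float64(60.5)] ang [-0.463, 2.678]
[ 0.5552 -0.2465  0.071 ]
[ 0.4919 -0.2231  0.071 ]
[ 0.5233111  -0.23495551  0.109     ]
[[ 0.     0.397 -0.918]
 [-0.    -0.918 -0.397]
 [-1.     0.    -0.   ]] [[-0.     0.281 -0.96  -0.146]
 [ 1.    -0.001 -0.    -0.   ]
 [-0.001 -0.96  -0.281 -0.072]
 [ 0.     0.     0.     1.   ]]
```

```bash
cat > plan.py <<'E'
import sys
from bench import robot
from h import *
s=robot.observe();M=R.from_quat(s["tool_rot"]).as_matrix();p=np.array(s["tool_pos"])
print("t",round(s["time"],2),"tcp",p.round(4),"yang",round(float(np.arctan2(M[1,1],M[0,1])),4),"q6",round(float(s["joints"][5]),3),"F",np.round(s["wrist_force"],1),"T",np.round(s["ft_torque"],2),"w",round(s["grip_width"],4))
if len(sys.argv)>3:
    d=np.array([float(v) for v in sys.argv[1:4]])-p; print("tool shift",(M.T@d).round(4))
if len(sys.argv)>4:
    a=float(sys.argv[4]); t=-(a-np.arctan2(M[1,1],M[0,1])); print("turn",(t+np.pi)%(2*np.pi)-np.pi)
E
python3 plan.py 0.608 -0.286 0.16 -2.031
```

```text
t 1.9 tcp [ 0.2286 -0.5276  0.2387] yang -1.162 q6 -0.206 F [-0.1  0.4  0.8] T [-0.   -0.04 -0.02] w 0.0881
tool shift [ 0.0787 -0.0709 -0.4442]
turn 0.8690039389161974
```

Call:
drive_tool([
  [[0.005,-0.007,-0.044,0,0.06],[0.005,-0.007,-0.044,0,0.06],[0.005,-0.007,-0.044,0,0.06],[0.005,-0.007,-0.044,0,0.06],[0.005,-0.007,-0.044,0,0.06],[0.005,-0.007,-0.044,0,0.06],[0.005,-0.007,-0.044,0,0.06],[0.005,-0.007,-0.044,0,0.06],[0.005,-0.007,-0.044,0,0.06],[0.005,-0.007,-0.044,0,0.06]],
], force=10)

```text
time: 2.9
tool_pos: [0.606, -0.2873, 0.1885]
tool_rot: [0.692, 0.143, -0.692, 0.144]
wrist_force: [0.5, -0.5, -0.1]
grip_width: 0.06
```

Call:
drive_tool([
  [[0,0,0,0.145,0.06],[0,0,0,0.145,0.06],[0,0,0,0.145,0.06],[0,0,0,0.145,0.06],[0,0,0,0.145,0.06],[0,0,0,0.145,0.06],[0,0,0,0,0.06]],
])

```text
time: 3.6
tool_pos: [0.6045, -0.2885, 0.1886]
tool_rot: [-0.688, 0.162, 0.688, 0.162]
wrist_force: [-0.0, 0.1, -0.1]
grip_width: 0.06
```

```bash
python3 plan.py 0.608 -0.286 0.039 -2.031; python3 - <<'E'
from bench import robot
from h import *
im=robot.camera("wrist"); cv2.imwrite("pics/w1.png",im["img"][:,:,::-1])
im=robot.camera("top"); cv2.imwrite("pics/t1.png",im["img"][:,:,::-1])
E
```

```text
t 3.6 tcp [ 0.6045 -0.2885  0.1886] yang -2.0333 q6 1.411 F [-0.   0.1 -0.1] T [0.08 0.   0.07] w 0.06
tool shift [ 0.1496 -0.0038 -0.002 ]
turn -0.0023135164083316617
```

View pics/w1.png

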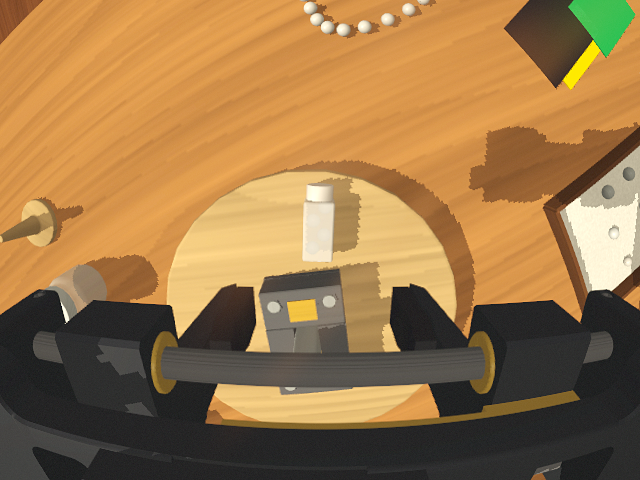

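```bash
cat >> h.py <<'E'
def whit(im,s,px,z):
    K=im["camera_matrix"];T=im["T_tool_cam"];M=R.from_quat(s["tool_rot"]).as_matrix()
    u=np.array([(px[0]-K[0,2])/K[0,0],(px[1]-K[1,2])/K[1,1]]);r=np.linalg.norm(u)
    d=np.array([np.sin(r)*u[0]/r,-np.sin(r)*u[1]/r,-np.cos(r)])
    D=M@T[:3,:3]@d; o=np.array(s["tool_pos"])+M@T[:3,3]
    return o+D*(z-o[2])/D[2]
E
python3 - <<'E'
from bench import robot
from h import *
s=robot.observe();im=robot.camera("wrist");print(im["camera_matrix"].round(1).tolist())
for p,z in [((319,186),.055),((304,203),.059),((332,204),.059),((304,260),.059),((332,261),.059)]: print(p,whit(im,s,p,z).round(4))
print(robot.mark_of("wrist","vial")[:1]and whit(im,s,robot.mark_of("wrist","vial")[0]["point"],.035))
E
```

```text
[[371.6, 0.0, 322.5], [0.0, 371.6, 240.5], [0.0, 0.0, 1.0]]
(319, 186) [ 0.6353 -0.3007  0.055 ]
(304, 203) [ 0.6292 -0.2851  0.059 ]
(332, 204) [ 0.6192 -0.3037  0.059 ]
(304, 260) [ 0.5886 -0.2645  0.059 ]
(332, 261) [ 0.5782 -0.2839  0.059 ]
[ 0.60658613 -0.28625168  0.035     ]
```

Call:
drive_tool([
  [[0.03,-0.003,-0.002,0,0.06],[0.03,0,0,0,0.06],[0.03,0,0,0,0.05],[0.025,0,0,0,0.05],[0.02,0,0,0,0.05],[0.012,0,0,0,0.05],[0,0,0,0,0.05]],
])

```text
time: 4.55
tool_pos: [0.6064, -0.286, 0.0397]
tool_rot: [-0.687, 0.161, 0.69, 0.162]
wrist_force: [-0.5, 0.3, -0.4]
grip_width: 0.0501
```

```bash
python3 plan.py 0.608 -0.286 0.039 -2.031
```

```text
t 4.55 tcp [ 0.6064 -0.286   0.0397] yang -2.0312 q6 1.414 F [-0.5  0.3 -0.4] T [ 0.09  0.04 -0.06] w 0.0501
tool shift [ 0.0007 -0.0007 -0.0014]
turn -0.0002350184297181812
```

Call:
drive_tool([
  [[0,0,0,0,0.035],[0,0,0,0,0.03],[0,0,0,0,0.026],[0,0,0,0,0.022],[0,0,0,0,0.015],[0,0,0,0,0.01],[0,0,0,0,0.01]],
], force=12)

```text
time: 5.25
tool_pos: [0.6083, -0.2872, 0.043]
tool_rot: [0.689, -0.162, -0.688, -0.161]
wrist_force: [-0.9, 0.2, 5.7]
grip_width: 0.0243
```

Call:
drive_tool([
  [[-0.01,0,0,0,0.01],[-0.02,0,0,0,0.01],[-0.03,0,0,0,0.01],[-0.04,0,0,0,0.01],[-0.03,0,0,0,0.01],[0,0,0,0,0.01]],
])

```text
time: 5.85
tool_pos: [0.6102, -0.2884, 0.1783]
tool_rot: [0.692, -0.163, -0.685, -0.16]
wrist_force: [0.9, -0.9, 0.7]
grip_width: 0.024
```

```bash
python3 plan.py 0.557 0.215 0.16 -1.83; python3 - <<'E'
from bench import robot
from h import *
im=robot.camera("wrist"); cv2.imwrite("pics/w2.png",im["img"][:,:,::-1])
im=robot.camera("scene"); cv2.imwrite("pics/s2.png",im["img"][:,:,::-1])
E
```

```text
t 5.85 tcp [ 0.6102 -0.2884  0.1783] yang -2.0318 q6 1.415 F [ 0.9 -0.9  0.7] T [ 0.05  0.02 -0.01] w 0.024
tool shift [ 0.015  -0.4272  0.2718]
turn -0.20184176400745102
```

View pics/w2.png

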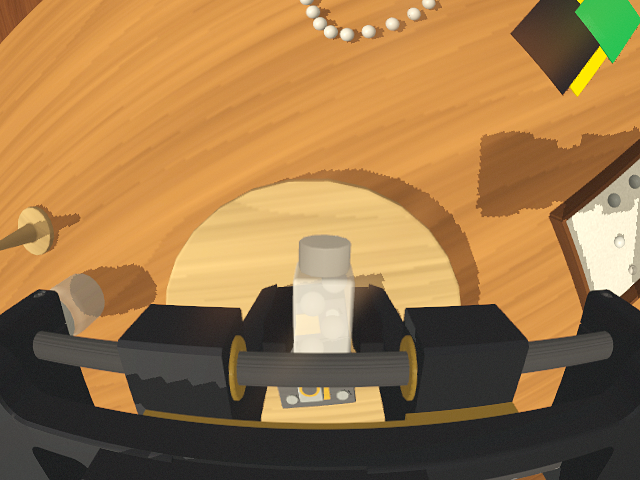

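Call:
drive_tool([
  [[0,-0.036,0.023,0,0.01],[0,-0.036,0.023,0,0.01],[0,-0.036,0.023,0,0.01],[0,-0.036,0.023,0,0.01],[0,-0.036,0.023,0,0.01],[0,-0.036,0.023,0,0.01],[0,-0.036,0.023,0,0.01],[0,-0.036,0.023,0,0.01],[0,-0.036,0.023,0,0.01],[0,-0.036,0.023,0,0.01],[0,-0.034,0.022,0,0.01],[0,-0.033,0.02,0,0.01]],
])

```text
time: 7.15
tool_pos: [0.552, 0.2183, 0.1694]
tool_rot: [-0.687, 0.162, 0.69, 0.161]
wrist_force: [0.2, 1.1, 0.9]
grip_width: 0.0238
```

```bash
python3 plan.py 0.557 0.215 0.016
```

```text
t 7.15 tcp [0.552  0.2183 0.1694] yang -2.0317 q6 2.208 F [0.2 1.1 0.9] T [ 0.11 -0.05 -0.01] w 0.0238
tool shift [ 0.1533  0.0003 -0.0065]
```

Call:
drive_tool([
  [[0.035,0,-0.003,0,0.01],[0.04,0,-0.003,0,0.01],[0.035,0,0,0,0.01],[0.025,0,0,0,0.01],[0.008,0,0,0,0.01],[0.005,0,0,0,0.01],[0,0,0,0,0.01],[0,0,0,0,0.01]],
])

```text
time: 7.95
tool_pos: [0.5604, 0.2142, 0.025]
tool_rot: [0.689, -0.161, -0.688, -0.162]
wrist_force: [0.6, 0.3, 0.6]
grip_width: 0.024
```

```bash
python3 plan.py 0.557 0.215 0.016
```

```text
t 7.95 tcp [0.5604 0.2142 0.025 ] yang -2.0321 q6 2.199 F [0.6 0.3 0.6] T [ 0.09 -0.07  0.02] w 0.024
tool shift [0.0089 0.0008 0.0034]
```

Call:
drive_tool([
  [[0.005,0,0,0,0.01],[0.003,0,0,0,0.01],[0.002,0,0,0,0.01],[0,0,0,0,0.01]],
])

```text
time: 8.35
tool_pos: [0.5597, 0.2141, 0.014]
tool_rot: [0.689, -0.162, -0.688, -0.162]
wrist_force: [0.4, 0.4, 1.4]
grip_width: 0.0241
```

```bash
python3 plan.py 0.557 0.215 0.016
```

```text
t 8.35 tcp [0.5597 0.2141 0.014 ] yang -2.032 q6 2.2 F [0.4 0.4 1.4] T [ 0.13  0.03 -0.03] w 0.0241
tool shift [-0.002   0.0004  0.0028]
```

Call:
drive_tool([
  [[0.001,0,0,0,0.01],[0,0,0,0,0.028],[0,0,0,0,0.034],[0,0,0,0,0.045],[0,0,0,0,0.05],[-0.02,0,0,0,0.05],[-0.04,0,0,0,0.05],[-0.045,0,0,0,0.05],[-0.045,0,0,0,0.05],[-0.02,0,0,0,0.05]],
])

```text
time: 9.35
tool_pos: [0.5616, 0.2145, 0.1877]
tool_rot: [0.691, -0.161, -0.686, -0.163]
wrist_force: [0.4, 0.3, 0.5]
grip_width: 0.0503
```

```bash
python3 - <<'E'
from bench import robot
from h import *
im=robot.camera("top"); g=im["img"];cv2.imwrite("pics/t3.png",g[:,:,::-1])
cv2.imwrite("pics/t3z.png",cv2.resize(g[205:345,380:520],(588,588),interpolation=cv2.INTER_CUBIC)[:,:,::-1])
im=robot.camera("scene"); cv2.imwrite("pics/s3.png",im["img"][:,:,::-1])
E
python3 plan.py 0.523 -0.233 0.20 -1.92
```

```text
t 9.45 tcp [0.5619 0.2146 0.187 ] yang -2.0319 q6 2.199 F [-0.2 -0.1  0.8] T [ 0.04 -0.01 -0.  ] w 0.05
tool shift [-0.0139  0.4181 -0.1644]
turn -0.11186909118421262
```

View pics/t3.png

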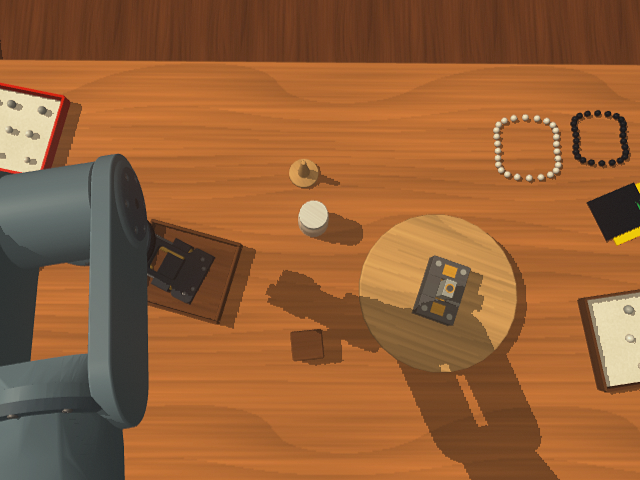

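View pics/t3z.png

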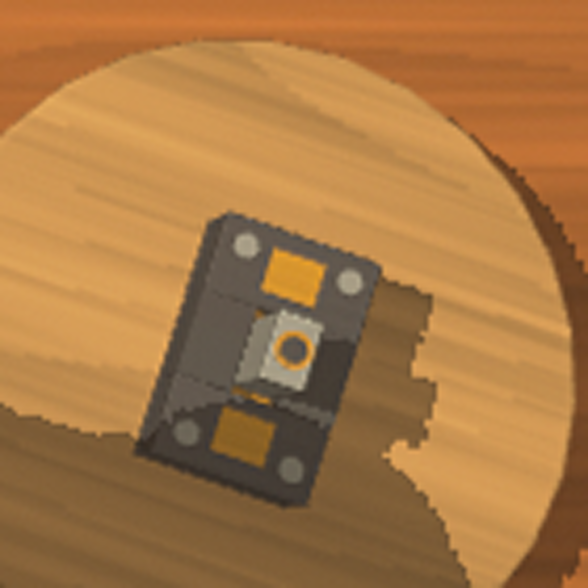

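View pics/s3.png

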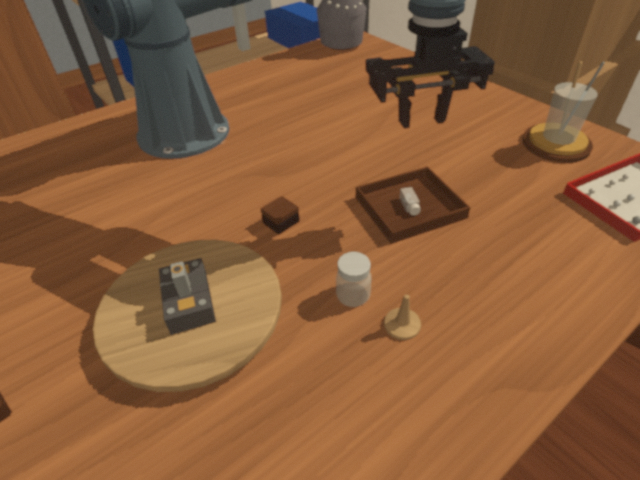

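Call:
drive_tool([
  [[0,0.035,-0.014,-0.02,0.05],[0,0.035,-0.014,-0.02,0.05],[0,0.035,-0.014,-0.02,0.05],[0,0.035,-0.014,-0.02,0.05],[0,0.035,-0.014,-0.02,0.05],[0,0.035,-0.014,-0.01,0.05],[0,0.035,-0.014,0,0.05],[0,0.035,-0.014,0,0.05],[0,0.035,-0.014,0,0.05],[0,0.035,-0.013,0,0.05],[0,0.035,-0.012,0,0.05],[0,0.02,0,0,0.05]],
])

```text
time: 10.65
tool_pos: [0.5474, -0.2206, 0.1804]
tool_rot: [-0.695, 0.124, 0.697, 0.124]
wrist_force: [0.0, 0.7, -0.6]
grip_width: 0.0505
```

```bash
python3 plan.py 0.523 -0.233 0.20 -1.923;python3 - <<'E'
from bench import robot
from h import *
im=robot.camera("wrist"); cv2.imwrite("pics/w4.png",im["img"][:,:,::-1])
E
```

```text
t 10.65 tcp [ 0.5474 -0.2206  0.1804] yang -1.9241 q6 1.341 F [ 0.   0.7 -0.6] T [0.06 0.06 0.02] w 0.0505
tool shift [-0.0196  0.0201  0.0187]
turn -0.0010887357383988494
```

Call:
drive_tool([
  [[-0.01,0.01,0.01,0,0.05],[0,0.01,0.009,0,0.05],[0,0,0,0,0.05],[0,0,0,0,0.05]],
])

```text
time: 11.1
tool_pos: [0.5233, -0.2297, 0.1918]
tool_rot: [-0.696, 0.123, 0.697, 0.124]
wrist_force: [0.5, 0.0, 0.1]
grip_width: 0.0501
```

```bash
python3 plan.py 0.523 -0.233 0.076 -1.923;python3 - <<'E'
from bench import robot
from h import *
im=robot.camera("wrist"); cv2.imwrite("pics/w4.png",im["img"][:,:,::-1])
E
```

```text
t 11.1 tcp [ 0.5233 -0.2297  0.1918] yang -1.9223 q6 1.301 F [0.5 0.  0.1] T [ 0.08 -0.01 -0.02] w 0.0501
tool shift [ 0.1158  0.0033 -0.001 ]
turn 0.0007226620788181037
```

View pics/w4.png

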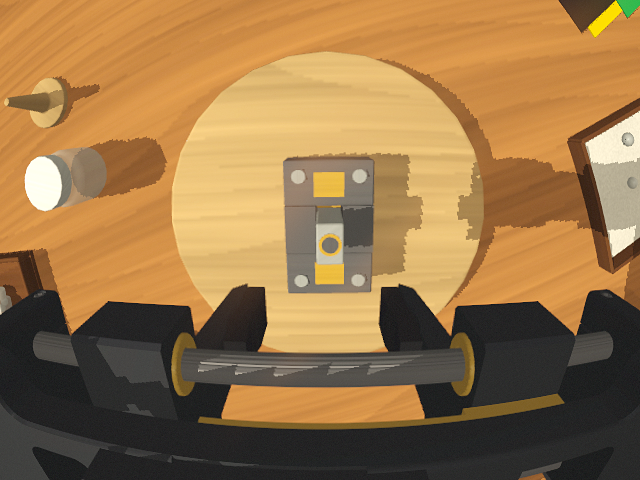

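```bash
python3 - <<'E'
from bench import robot
from h import *
s=robot.observe();im=robot.camera("wrist")
for p,z in [((328.5,184),.071),((329.5,274),.071),((330,244),.109),((284,158),.071),((374,158),.071),((287,291),.071),((372,293),.071)]: print(p,whit(im,s,p,z).round(4))
E
```

```text
(328.5, 184) [ 0.5562 -0.2461  0.071 ]
(329.5, 274) [ 0.4904 -0.2232  0.071 ]
(330, 244) [ 0.5242 -0.235   0.109 ]
(284, 158) [ 0.5851 -0.2226  0.071 ]
(374, 158) [ 0.5631 -0.2834  0.071 ]
(287, 291) [ 0.4882 -0.1868  0.071 ]
(372, 293) [ 0.4634 -0.2494  0.071 ]
```

Call:
drive_tool([
  [[0.03,0.0045,0,0,0.05],[0.03,0,0,0,0.05],[0.03,0,0,0,0.045],[0.014,0,0,0,0.045],[0.007,0,0,0,0.045],[0.003,0,0,0,0.045],[0,0,0,0,0.045],[0,0,0,0,0.04]],
])

```text
time: 12.0
tool_pos: [0.523, -0.2351, 0.0801]
tool_rot: [0.697, -0.124, -0.695, -0.123]
wrist_force: [-1.2, 0.2, 1.1]
grip_width: 0.0403
```

```bash
python3 plan.py 0.5235 -0.2347 0.075 -1.918
```

```text
t 12.0 tcp [ 0.523  -0.2351  0.0801] yang -1.9219 q6 1.293 F [-1.2  0.2  1.1] T [ 0.04 -0.01 -0.03] w 0.0403
tool shift [ 0.0051 -0.0005 -0.0004]
turn -0.003924809288904374
```

Call:
drive_tool([
  [[0.003,0,0,0,0.035],[0,0,0,0,0.03],[0,0,0,0,0.026],[0,0,0,0,0.022],[0,0,0,0,0.019],[0,0,0,0,0.01],[0,0,0,0,0.01]],
], force=30)

```text
time: 12.7
tool_pos: [0.5222, -0.2343, 0.0758]
tool_rot: [0.696, -0.123, -0.696, -0.124]
wrist_force: [-0.2, 1.5, 1.0]
grip_width: 0.0175
```

```bash
python3 plan.py; python3 - <<'E'
from bench import robot
from h import *
im=robot.camera("wrist"); cv2.imwrite("pics/w5.png",im["img"][:,:,::-1])
E
```

```text
t 12.7 tcp [ 0.5222 -0.2343  0.0758] yang -1.9219 q6 1.292 F [-0.2  1.5  1. ] T [ 0.35 -0.06 -0.04] w 0.0175
```

View pics/w5.png

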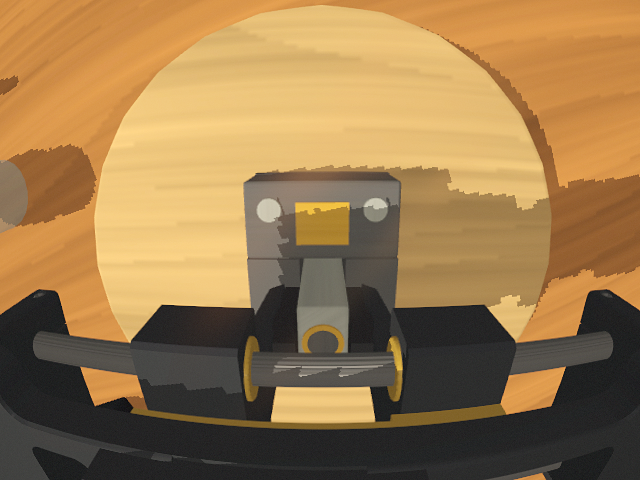

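Call:
drive_tool([
  [[-0.0003,0,-0.001,0,0.01],[-0.0003,0,-0.001,0,0.01],[-0.0003,0,-0.001,0,0.01],[-0.0003,0,-0.001,0,0.01],[0,0,0,0,0.01]],
])

```text
time: 13.25
tool_pos: [0.5234, -0.2347, 0.0759]
tool_rot: [-0.694, 0.123, 0.698, 0.124]
wrist_force: [-8.4, 3.9, 4.0]
grip_width: 0.0179
```

```bash
cat > st.py <<'E'
from bench import robot
from h import *
s=robot.observe();p=np.array(s["tool_pos"]);M=R.from_quat(s["tool_rot"]).as_matrix()
c=np.array([.5222,-.2343,.0758]);a=-.351
hx=np.array([np.cos(a),np.sin(a),0]);hy=np.array([-np.sin(a),np.cos(a),0])
F=np.array(s["wrist_force"]);T=np.array(s["ft_torque"])
print("t",round(s["time"],2),"dx,dy,dz mm",(1000*np.array([(p-c)@hx,(p-c)@hy,(p-c)[2]])).round(1),"F hx,hy,z",np.round([F@hx,F@hy,F[2]],1),"T",np.round([T@hx,T@hy,T[2]],2),"yang",round(float(np.arctan2(M[1,1],M[0,1])),4),"w",round(s["grip_width"],4))
E
python3 st.py
```

```text
t 13.25 dx,dy,dz mm [1.3 0.  0.1] F hx,hy,z [-9.2  0.8  4. ] T [0.1  1.58 0.03] yang -1.9216 w 0.0179
```

Call:
drive_tool([
  [[-0.0003,0,-0.001,0,0.01],[-0.0003,0,-0.001,0,0.01],[-0.0003,0,-0.001,0,0.01],[-0.0003,0,-0.001,0,0.01],[0,0,0,0,0.01]],
])

```text
time: 13.75
tool_pos: [0.524, -0.2348, 0.076]
tool_rot: [-0.691, 0.122, 0.701, 0.125]
wrist_force: [-19.2, 5.7, 8.2]
grip_width: 0.0176
```

```bash
python3 st.py
```

```text
t 13.75 dx,dy,dz mm [1.9 0.1 0.2] F hx,hy,z [-20.   -1.3   8.2] T [-0.16  3.37  0.01] yang -1.9212 w 0.0176
```

Call:
drive_tool([
  [[-0.0005,0,-0.0015,0,0.01],[-0.0005,0,-0.0015,0,0.01],[-0.0005,0,-0.0015,0,0.01],[-0.0005,0,-0.0015,0,0.01],[0,0,0,0,0.01]],
])

```text
time: 14.25
tool_pos: [0.5282, -0.2362, 0.0768]
tool_rot: [-0.69, 0.122, 0.702, 0.125]
wrist_force: [-20.5, 5.3, 5.0]
grip_width: 0.0179
```

```bash
python3 st.py
```

```text
t 14.25 dx,dy,dz mm [6.3 0.3 1. ] F hx,hy,z [-21.1  -2.1   5. ] T [-0.17  3.78  0.04] yang -1.9212 w 0.0179
```

Call:
drive_tool([
  [[-0.0005,0,-0.001,0,0.01],[-0.0005,0,-0.001,0,0.01],[-0.0003,0,-0.0005,0,0.01],[0,0,0,0,0.01]],
])

```text
time: 14.65
tool_pos: [0.5293, -0.2366, 0.077]
tool_rot: [-0.689, 0.121, 0.703, 0.125]
wrist_force: [-23.2, 5.0, 1.5]
grip_width: 0.0177
```

```bash
python3 st.py; python3 - <<'E'
from bench import robot
from h import *
im=robot.camera("scene"); cv2.imwrite("pics/s6.png",cv2.resize(im["img"][220:380,90:290],(750,600),interpolation=cv2.INTER_CUBIC)[:,:,::-1])
im=robot.camera("wrist"); cv2.imwrite("pics/w6.png",im["img"][:,:,::-1])
E
```

```text
t 14.65 dx,dy,dz mm [7.5 0.3 1.2] F hx,hy,z [-23.5  -3.3   1.5] T [-0.41  3.97  0.02] yang -1.9211 w 0.0177
```

View pics/s6.png

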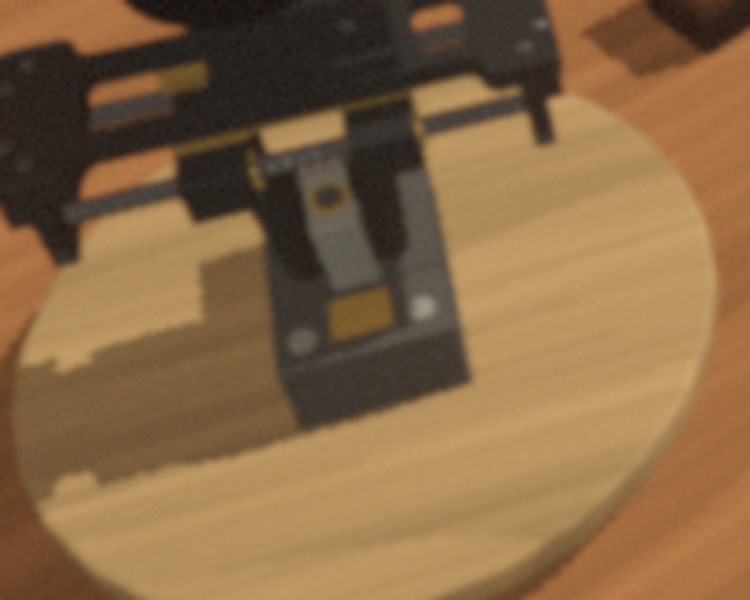

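View pics/w6.png

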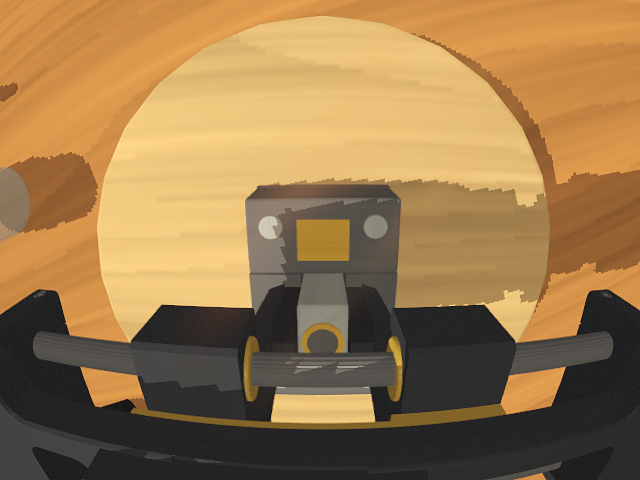

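Call:
drive_tool([
  [[0,0,0.002,0,0.01],[0,0,0.002,0,0.01],[0,0,0.002,0,0.01],[0,0,0.002,0,0.01],[-0.0005,0,0.002,0,0.01],[-0.0005,0,0.002,0,0.01],[0,0,0,0,0.01]],
])

```text
time: 15.45
tool_pos: [0.5248, -0.235, 0.0788]
tool_rot: [-0.695, 0.123, 0.697, 0.124]
wrist_force: [2.4, -2.1, -29.9]
grip_width: 0.018
```

```bash
python3 st.py
```

```text
t 15.45 dx,dy,dz mm [2.7 0.2 3. ] F hx,hy,z [  3.   -1.2 -29.9] T [-0.19 -0.77 -0.01] yang -1.9223 w 0.018
```

Call:
drive_tool([
  [[0.002,0,0.0005,0,0.01],[0,0,0.0015,0,0.01],[0,0,0.0015,0,0.01],[0,0,0.0015,0,0.01]],
])

```text
time: 15.85
tool_pos: [0.5229, -0.2345, 0.0796]
tool_rot: [0.697, -0.124, -0.695, -0.124]
wrist_force: [9.5, -2.3, -25.8]
grip_width: 0.018
```

```bash
python3 st.py
```

```text
t 15.85 dx,dy,dz mm [0.8 0.1 3.8] F hx,hy,z [  9.7   1.2 -25.8] T [ 0.32 -1.71 -0.04] yang -1.9224 w 0.018
```

Call:
drive_tool([
  [[0.001,0,0.0015,0,0.01],[0,0,0.0015,0,0.01],[0,0,0.0015,0,0.01],[0,0,0.0015,0,0.01]],
])

```text
time: 16.25
tool_pos: [0.52, -0.2336, 0.0808]
tool_rot: [0.7, -0.124, -0.693, -0.123]
wrist_force: [13.8, -1.6, -19.9]
grip_width: 0.0178
```

```bash
python3 st.py
```

```text
t 16.25 dx,dy,dz mm [-2.3 -0.1  5. ] F hx,hy,z [ 13.5   3.2 -19.9] T [ 0.64 -2.35 -0.01] yang -1.9226 w 0.0178
```

Works well; carry on to the -x side.

Call:
drive_tool([
  [[0,0,0.0015,0,0.01],[0,0,0.0015,0,0.01],[0,0,0.0015,0,0.01],[0,0,0.001,0,0.01],[0,0,0,0,0.01]],
])

```text
time: 16.75
tool_pos: [0.5161, -0.2323, 0.0819]
tool_rot: [0.701, -0.125, -0.692, -0.123]
wrist_force: [15.7, -2.5, -19.1]
grip_width: 0.0179
```

```bash
python3 st.py
```

```text
t 16.75 dx,dy,dz mm [-6.4 -0.2  6.1] F hx,hy,z [ 15.6   3.  -19.1] T [ 0.75 -2.74  0.05] yang -1.9225 w 0.0179
```

Call:
drive_tool([
  [[0,0,0.0015,0,0.01],[0,0,0.001,0,0.01],[0,0,0,0,0.01]],
])

```text
time: 17.05
tool_pos: [0.5143, -0.2317, 0.0822]
tool_rot: [0.701, -0.125, -0.691, -0.123]
wrist_force: [17.9, -2.1, -19.3]
grip_width: 0.018
```

```bash
python3 st.py; python3 - <<'E'
from bench import robot
from h import *
im=robot.camera("scene"); a=cv2.resize(im["img"][230:350,120:260],(467,400),interpolation=cv2.INTER_CUBIC)
im=robot.camera("wrist"); b=im["img"][160:440,200:440]
b=cv2.resize(b,(343,400)); cv2.imwrite("pics/c7.png",np.hstack([a,b[:,:333]])[:,:,::-1])
E
```

```text
t 17.05 dx,dy,dz mm [-8.3 -0.3  6.4] F hx,hy,z [ 17.5   4.1 -19.3] T [ 0.87 -2.91  0.12] yang -1.9226 w 0.018
```

View pics/c7.png

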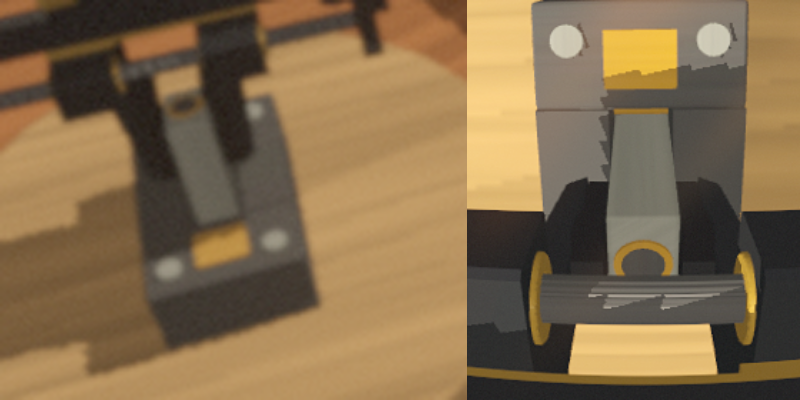

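Call:
drive_tool([
  [[0.0005,0,-0.002,0,0.01],[0.0005,0,-0.002,0,0.01],[0,0,-0.002,0,0.01],[0,0,-0.002,0,0.01],[0,0,-0.002,0,0.01]],
])

```text
time: 17.65
tool_pos: [0.5181, -0.233, 0.0818]
tool_rot: [-0.696, 0.123, 0.696, 0.123]
wrist_force: [-12.2, 8.7, 20.0]
grip_width: 0.0178
```

```bash
python3 st.py
```

```text
t 17.65 dx,dy,dz mm [-4.3 -0.2  6. ] F hx,hy,z [-14.5   3.9  20. ] T [0.72 2.56 0.01] yang -1.9212 w 0.0178
```

Call:
drive_tool([
  [[-0.0015,0,0,0,0.01],[-0.0015,0,-0.0005,0,0.01],[-0.001,0,-0.001,0,0.01],[-0.001,0,-0.001,0,0.01]],
])

```text
time: 18.05
tool_pos: [0.5181, -0.2329, 0.0821]
tool_rot: [-0.694, 0.123, 0.698, 0.124]
wrist_force: [-6.5, 2.3, -11.8]
grip_width: 0.0175
```

```bash
python3 st.py
```

```text
t 18.05 dx,dy,dz mm [-4.4 -0.1  6.3] F hx,hy,z [ -6.9  -0.1 -11.8] T [-0.09  1.22  0.04] yang -1.9217 w 0.0175
```

Call:
drive_tool([
  [[-0.0005,0,-0.0015,0,0.01],[-0.0005,0,-0.0015,0,0.01],[-0.0005,0,-0.0015,0,0.01],[-0.0005,0,-0.0015,0,0.01]],
])

```text
time: 18.45
tool_pos: [0.521, -0.2338, 0.0833]
tool_rot: [-0.692, 0.122, 0.701, 0.125]
wrist_force: [-15.9, 6.1, -2.8]
grip_width: 0.0174
```

```bash
python3 st.py
```

```text
t 18.45 dx,dy,dz mm [-1.3  0.1  7.5] F hx,hy,z [-17.    0.2  -2.8] T [-0.02  3.02 -0.01] yang -1.9215 w 0.0174
```

Call:
drive_tool([
  [[-0.0008,0,-0.0012,0,0.01],[-0.0008,0,-0.0012,0,0.01],[-0.0008,0,-0.0012,0,0.01],[-0.0008,0,-0.0012,0,0.01]],
])

```text
time: 18.85
tool_pos: [0.5245, -0.235, 0.0848]
tool_rot: [-0.691, 0.122, 0.701, 0.125]
wrist_force: [-13.8, 3.3, -14.6]
grip_width: 0.0179
```

```bash
python3 st.py; python3 - <<'E'
from bench import robot
from h import *
im=robot.camera("scene"); a=cv2.resize(im["img"][230:350,120:260],(467,400),interpolation=cv2.INTER_CUBIC)
im=robot.camera("wrist"); b=im["img"][160:440,200:440]
b=cv2.resize(b,(343,400)); cv2.imwrite("pics/c8.png",np.hstack([a,b[:,:333]])[:,:,::-1])
E
```

```text
t 18.85 dx,dy,dz mm [2.4 0.2 9. ] F hx,hy,z [-14.1  -1.7 -14.6] T [-0.3   2.59 -0.03] yang -1.9216 w 0.0179
```

View pics/c8.png

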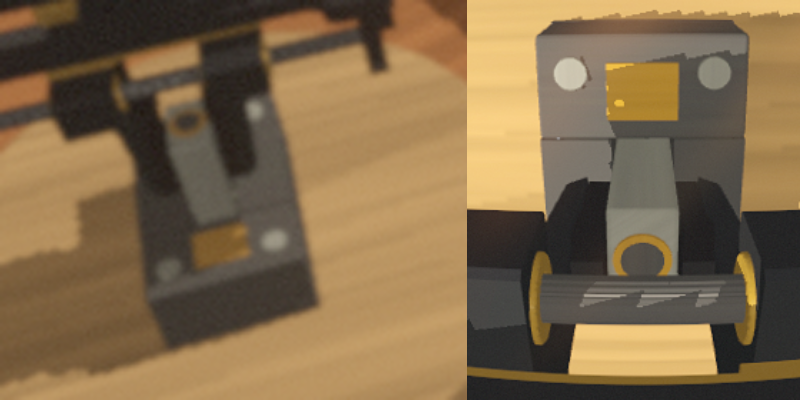

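Call:
drive_tool([
  [[-0.0003,0,-0.0012,0,0.01],[-0.0003,0,-0.0012,0,0.01],[-0.0003,0,-0.0012,0,0.01],[-0.0003,0,-0.0012,0,0.01],[-0.0003,0,-0.0008,0,0.01]],
])

```text
time: 19.45
tool_pos: [0.5289, -0.2366, 0.086]
tool_rot: [-0.69, 0.122, 0.702, 0.125]
wrist_force: [-17.9, 4.7, -9.3]
grip_width: 0.0178
```

```bash
python3 st.py
```

```text
t 19.45 dx,dy,dz mm [ 7.1  0.2 10.2] F hx,hy,z [-18.4  -1.8  -9.3] T [-0.33  3.15  0.02] yang -1.9214 w 0.0178
```

Call:
drive_tool([
  [[0.0005,0,0.002,0,0.01],[0.0005,0,0.002,0,0.01],[0.0003,0,0.002,0,0.01],[0,0,0.002,0,0.01],[0,0,0.002,0,0.01]],
])

```text
time: 19.95
tool_pos: [0.5256, -0.2354, 0.0867]
tool_rot: [-0.696, 0.123, 0.697, 0.124]
wrist_force: [4.7, -0.5, -26.1]
grip_width: 0.0177
```

```bash
python3 st.py
```

```text
t 19.95 dx,dy,dz mm [ 3.6  0.1 10.9] F hx,hy,z [  4.6   1.1 -26.1] T [ 0.13 -0.91  0.02] yang -1.9223 w 0.0177
```

Call:
drive_tool([
  [[0.001,0,0.0015,0,0.01],[0,0,0.0015,0,0.01],[0,0,0.0015,0,0.01],[0,0,0.0015,0,0.01]],
])

```text
time: 20.35
tool_pos: [0.5228, -0.2347, 0.0881]
tool_rot: [0.698, -0.124, -0.694, -0.123]
wrist_force: [10.7, -2.1, -26.4]
grip_width: 0.0175
```

```bash
python3 st.py
```

```text
t 20.35 dx,dy,dz mm [ 0.7 -0.2 12.3] F hx,hy,z [ 10.7   1.7 -26.4] T [ 0.46 -1.84  0.01] yang -1.9224 w 0.0175
```

Call:
drive_tool([
  [[0.0005,0,0.0015,0,0.01],[0,0,0.0015,0,0.01],[0,0,0.0015,0,0.01]],
])

```text
time: 20.65
tool_pos: [0.5202, -0.2339, 0.0889]
tool_rot: [0.7, -0.124, -0.693, -0.123]
wrist_force: [12.1, -1.2, -20.0]
grip_width: 0.0178
```

```bash
python3 st.py; python3 - <<'E'
from bench import robot
from h import *
im=robot.camera("scene"); a=cv2.resize(im["img"][230:350,120:260],(467,400),interpolation=cv2.INTER_CUBIC)
im=robot.camera("wrist"); b=im["img"][160:440,200:440]
b=cv2.resize(b,(343,400)); cv2.imwrite("pics/c9.png",np.hstack([a,b[:,:333]])[:,:,::-1])
E
```

```text
t 20.65 dx,dy,dz mm [-2.  -0.3 13.1] F hx,hy,z [ 11.8   3.  -20. ] T [ 0.64 -2.05  0.04] yang -1.9225 w 0.0178
```

View pics/c9.png

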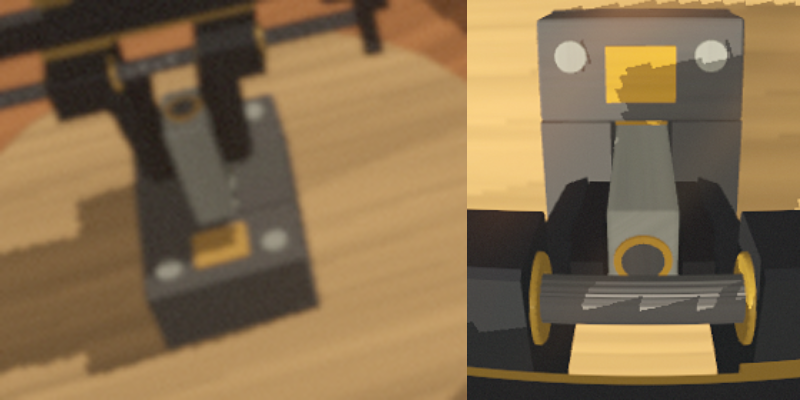

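Call:
drive_tool([
  [[0,0,0.0015,0,0.01],[0,0,0.0012,0,0.01],[0,0,0.0012,0,0.01]],
])

```text
time: 21.05
tool_pos: [0.5175, -0.233, 0.0896]
tool_rot: [0.7, -0.125, -0.692, -0.123]
wrist_force: [15.0, -1.7, -21.4]
grip_width: 0.018
```

```bash
python3 st.py
```

```text
t 21.05 dx,dy,dz mm [-4.8 -0.4 13.8] F hx,hy,z [ 14.7   3.5 -21.4] T [ 0.74 -2.52  0.03] yang -1.9226 w 0.018
```

Call:
drive_tool([
  [[0,0,-0.002,0,0.01],[-0.0005,0,-0.002,0,0.01],[-0.0008,0,-0.002,0,0.01],[-0.0008,0,-0.0015,0,0.01]],
])

```text
time: 21.45
tool_pos: [0.5197, -0.2337, 0.0897]
tool_rot: [-0.696, 0.124, 0.696, 0.123]
wrist_force: [-0.8, 1.2, -14.6]
grip_width: 0.0178
```

```bash
python3 st.py
```

```text
t 21.45 dx,dy,dz mm [-2.6 -0.3 13.9] F hx,hy,z [ -1.2   0.9 -14.6] T [ 0.21  0.05 -0.05] yang -1.9218 w 0.0178
```

Call:
drive_tool([
  [[-0.0007,0,-0.0015,0,0.01],[-0.0007,0,-0.0015,0,0.01],[-0.0005,0,-0.0015,0,0.01],[-0.0005,0,-0.0015,0,0.01]],
])

```text
time: 21.85
tool_pos: [0.5219, -0.2343, 0.0903]
tool_rot: [-0.693, 0.123, 0.699, 0.124]
wrist_force: [-12.9, 3.7, -10.9]
grip_width: 0.0177
```

```bash
python3 st.py
```

```text
t 21.85 dx,dy,dz mm [-0.3 -0.1 14.5] F hx,hy,z [-13.4  -0.9 -10.9] T [-0.16  2.31 -0.  ] yang -1.9216 w 0.0177
```

Call:
drive_tool([
  [[-0.0007,0,-0.0012,0,0.01],[-0.0007,0,-0.0012,0,0.01],[-0.0007,0,-0.0012,0,0.01],[-0.0007,0,-0.0012,0,0.01]],
])

```text
time: 22.25
tool_pos: [0.5251, -0.2353, 0.0916]
tool_rot: [-0.692, 0.122, 0.7, 0.125]
wrist_force: [-10.9, 3.3, -19.8]
grip_width: 0.0175
```

```bash
python3 st.py; python3 - <<'E'
from bench import robot
from h import *
im=robot.camera("scene"); a=cv2.resize(im["img"][230:350,120:260],(467,400),interpolation=cv2.INTER_CUBIC)
im=robot.camera("wrist"); b=im["img"][160:440,200:440]
b=cv2.resize(b,(343,400)); cv2.imwrite("pics/c10.png",np.hstack([a,b[:,:333]])[:,:,::-1])
E
```

```text
t 22.25 dx,dy,dz mm [ 3.   0.1 15.8] F hx,hy,z [-11.4  -0.6 -19.8] T [-0.15  2.15  0.04] yang -1.9217 w 0.0175
```

View pics/c10.png

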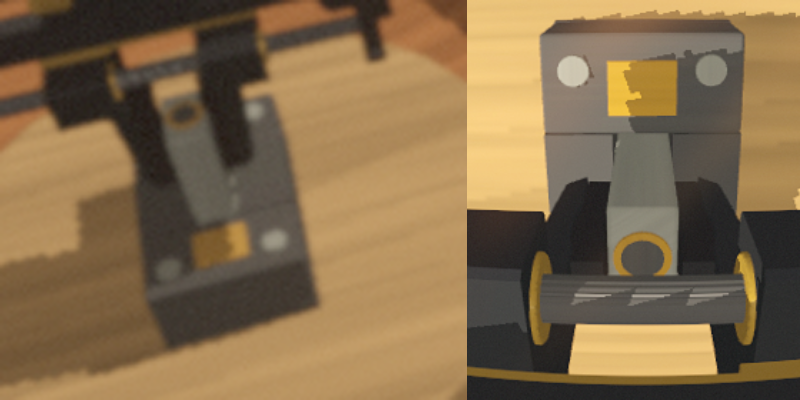

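Call:
drive_tool([
  [[-0.0003,0,-0.0012,0,0.01],[-0.0003,0,-0.0012,0,0.01],[-0.0003,0,-0.001,0,0.01]],
])

```text
time: 22.65
tool_pos: [0.5283, -0.2364, 0.0926]
tool_rot: [-0.692, 0.122, 0.7, 0.125]
wrist_force: [-10.9, 3.5, -13.9]
grip_width: 0.018
```

```bash
python3 st.py
```

```text
t 22.65 dx,dy,dz mm [ 6.4  0.1 16.8] F hx,hy,z [-11.4  -0.5 -13.9] T [-0.15  2.12  0.04] yang -1.9217 w 0.018
```

Call:
drive_tool([
  [[0.0005,0,0.002,0,0.01],[0.0005,0,0.002,0,0.01],[0.0003,0,0.002,0,0.01],[0,0,0.002,0,0.01]],
])

```text
time: 23.05
tool_pos: [0.526, -0.2358, 0.0938]
tool_rot: [0.697, -0.124, -0.696, -0.124]
wrist_force: [6.1, -1.3, -25.9]
grip_width: 0.0177
```

```bash
python3 st.py
```

```text
t 23.05 dx,dy,dz mm [ 4.1 -0.1 18. ] F hx,hy,z [  6.2   0.9 -25.9] T [ 0.35 -1.12  0.02] yang -1.9223 w 0.0177
```

Call:
drive_tool([
  [[0.0007,0,0.0015,0,0.01],[0.0002,0,0.0015,0,0.01],[0,0,0.0015,0,0.01]],
])

```text
time: 23.35
tool_pos: [0.5241, -0.2353, 0.0946]
tool_rot: [0.699, -0.124, -0.694, -0.123]
wrist_force: [6.7, -0.0, -16.4]
grip_width: 0.0178
```

```bash
python3 st.py
```

```text
t 23.35 dx,dy,dz mm [ 2.1 -0.3 18.8] F hx,hy,z [  6.3   2.3 -16.4] T [ 0.5  -1.41  0.01] yang -1.9223 w 0.0178
```

Call:
drive_tool([
  [[-0.0003,0,0.0015,0,0.01],[-0.0003,0,0.0015,0,0.01],[-0.0003,0,0.001,0,0.01]],
])

```text
time: 23.65
tool_pos: [0.5211, -0.235, 0.0981]
tool_rot: [0.699, -0.125, -0.693, -0.122]
wrist_force: [4.4, 0.3, -1.9]
grip_width: 0.0178
```

```bash
python3 st.py; python3 - <<'E'
from bench import robot
from h import *
im=robot.camera("scene"); a=cv2.resize(im["img"][230:350,120:260],(467,400),interpolation=cv2.INTER_CUBIC)
im=robot.camera("wrist"); b=im["img"][160:440,200:440]
b=cv2.resize(b,(343,400)); cv2.imwrite("pics/c11.png",np.hstack([a,b[:,:333]])[:,:,::-1])
E
```

```text
t 23.65 dx,dy,dz mm [-0.8 -1.1 22.3] F hx,hy,z [ 4.   1.8 -1.9] T [ 0.41 -0.72  0.03] yang -1.9219 w 0.0178
```

View pics/c11.png

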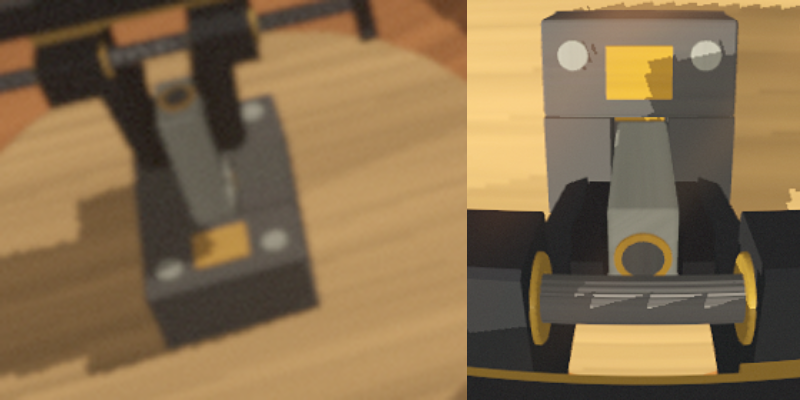

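```bash
python3 - <<'E'
from bench import robot
from h import *
s=robot.observe()
im=robot.camera("wrist"); b=im["img"][215:365,250:400]
cv2.imwrite("pics/w12.png",cv2.resize(b,(600,600),interpolation=cv2.INTER_CUBIC)[:,:,::-1])
E
```

```text
(no output)
```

View pics/w12.png

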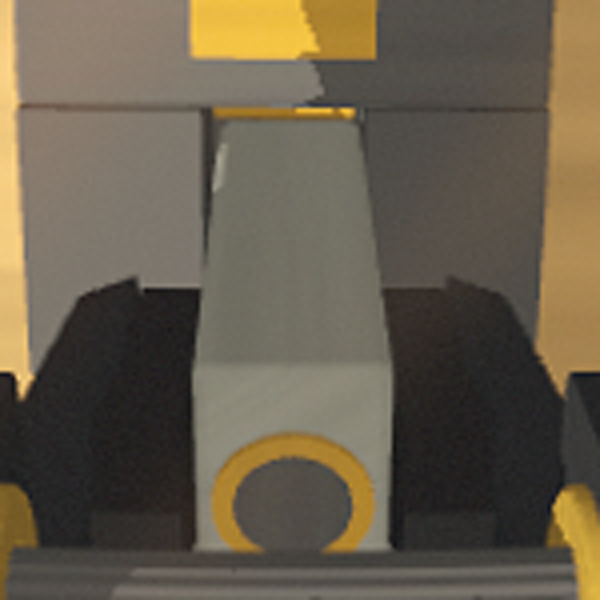

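```bash
cat > tilt.py <<'E'
from bench import robot
from h import *
from scipy.optimize import least_squares
def wproj(im,pt):   # tool frame -> pixel
    T=im["T_tool_cam"];c=T[:3,:3].T@(np.asarray(pt)-T[:3,3]);K=im["camera_matrix"]
    v=np.array([c[0],-c[1]]);n=np.linalg.norm(v);r=np.arctan2(n,-c[2]);return K[:2,2]+K[0,0]*r*v/n
def fit(im,corn,lines,ring=None):
    # block frame in tool: centre of top at (x,y,z); th = top leans toward -tool z
    def pt(q,bx,by,d): # bx along block x (=-tool z), by along tool y, d depth below top
        x,y,z,th=q; 
        return np.array([x+d*np.cos(th)+bx*np.sin(th), y+by, z-bx*np.cos(th)+d*np.sin(th)])
    def res(q):
        r=[]
        for sy,c in corn: r+=list(wproj(im,pt(q,.014,sy*.009,0))-c)
        for sy,c in lines:
            A=wproj(im,pt(q,.014,sy*.009,.02));B=wproj(im,pt(q,.014,sy*.009,.05))
            r.append(A[0]+(B[0]-A[0])*(c[1]-A[1])/(B[1]-A[1])-c[0])
        if ring is not None: r+=list(wproj(im,pt(q,0,0,0))-ring)
        return r
    s=least_squares(res,[-.03,0,0,0]);return s.x,np.abs(s.fun).max(),pt
if __name__=="__main__":
    s=robot.observe();im=robot.camera("wrist");z=lambda a,b:np.array([250+a/4-.4,215+b/4-.4])
    corn=[(-1,z(194,364)),(1,z(393,364))];lines=[(-1,z(215,130)),(1,z(362,130)),(-1,z(206,250)),(1,z(378,250))]
    M=R.from_quat(s["tool_rot"]).as_matrix();print("tool x axis",M[:,0].round(4))
    for ring in [None,z(293,502)]:
        q,e,pt=fit(im,corn,lines,ring);print(q.round(4),e)
        for d in (0,.068):
            print((np.array(s["tool_pos"])+M@pt(q,0,0,d)).round(4))
E
python3 tilt.py
```

```text
tool x axis [ 0.0077 -0.0049 -1.    ]
[-2.37e-02  1.00e-04  1.90e-03 -1.07e-01] 0.9137460412101746
[ 0.5188 -0.2342  0.1216]
[ 0.5262 -0.237   0.054 ]
[-0.0287  0.0001  0.0002 -0.0335] 1.5509116676810208
[ 0.5204 -0.2348  0.1266]
[ 0.5231 -0.2359  0.0586]
```

Call:
drive_tool([
  [[0,0,-0.0015,0,0.01],[0,0,-0.0015,0,0.01],[0,0,-0.0015,0,0.01],[0,0,-0.001,0,0.01]],
])

```text
time: 24.25
tool_pos: [0.5228, -0.2356, 0.0968]
tool_rot: [-0.696, 0.124, 0.696, 0.123]
wrist_force: [-7.3, 2.8, 12.4]
grip_width: 0.0179
```

```bash
python3 st.py
```

```text
t 24.25 dx,dy,dz mm [ 1. -1. 21.] F hx,hy,z [-7.8  0.1 12.4] T [0.01 1.43 0.02] yang -1.9215 w 0.0179
```

Call:
drive_tool([
  [[-0.001,0,-0.001,0,0.01],[-0.001,0,-0.0015,0,0.01],[-0.001,0,-0.0015,0,0.01],[-0.0005,0,-0.0015,0,0.01]],
])

```text
time: 24.65
tool_pos: [0.5255, -0.2361, 0.0978]
tool_rot: [-0.694, 0.123, 0.698, 0.124]
wrist_force: [-7.2, 2.6, 1.9]
grip_width: 0.0175
```

```bash
python3 st.py; python3 - <<'E'
from bench import robot
from h import *
im=robot.camera("wrist"); b=im["img"][215:365,250:400]
cv2.imwrite("pics/w13.png",cv2.resize(b,(600,600),interpolation=cv2.INTER_CUBIC)[:,:,::-1])
E
```

```text
t 24.65 dx,dy,dz mm [ 3.7 -0.6 22. ] F hx,hy,z [-7.7 -0.1  1.9] T [-0.01  1.58 -0.04] yang -1.9216 w 0.0175
```

View pics/w13.png

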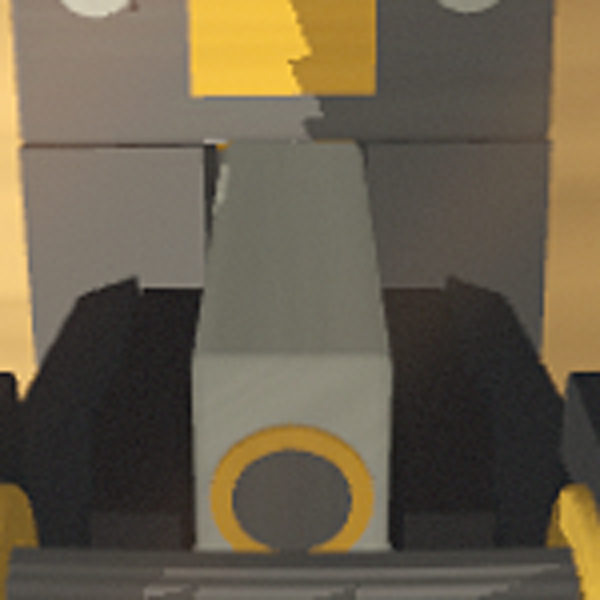

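```bash
python3 - <<'E'
from tilt import *
s=robot.observe();im=robot.camera("wrist");z=lambda a,b:np.array([250+a/4-.4,215+b/4-.4])
M=R.from_quat(s["tool_rot"]).as_matrix();print(M[:,0].round(4))
corn=[(-1,z(192,353)),(1,z(391,353))];lines=[(-1,z(226,165)),(1,z(365,165)),(-1,z(207,270)),(1,z(379,270))]
for ring in [None,z(292,498)]:
    q,e,pt=fit(im,corn,lines,ring);print(q.round(4),e)
    for d in (0,.068): print((np.array(s["tool_pos"])+M@pt(q,0,0,d)).round(4))
E
```

```text
[-0.0054  0.0016 -1.    ]
[-0.0256  0.0002  0.001   0.0436] 0.6278238524832318
[ 0.5249 -0.2361  0.1235]
[ 0.5217 -0.235   0.0556]
[-0.0288  0.0002 -0.0003  0.0752] 0.9898191304473585
[ 0.5261 -0.2366  0.1267]
[ 0.5209 -0.2347  0.059 ]
```

```bash
python3 - <<'E'
from h import *
b=cv2.imread("pics/w5.png")[215:365,250:400]
cv2.imwrite("pics/w5z.png",cv2.resize(b,(600,600),interpolation=cv2.INTER_CUBIC))
E
```

```text
(no output)
```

View pics/w5z.png

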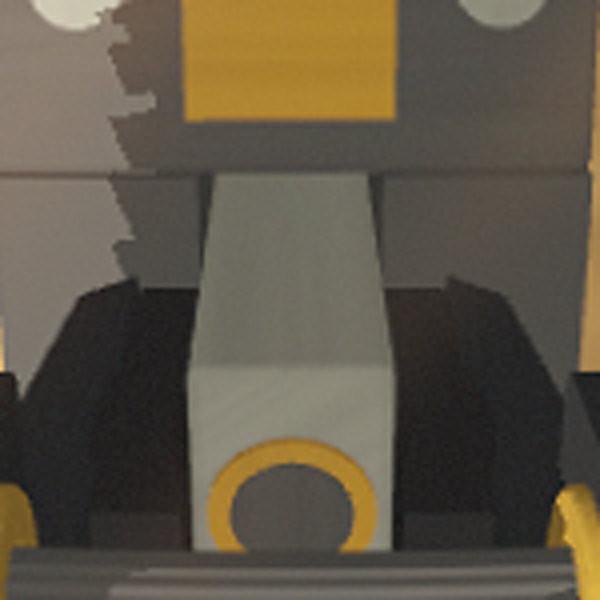

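```bash
python3 - <<'E'
from tilt import *
im=robot.camera("wrist");z=lambda a,b:np.array([250+a/4-.4,215+b/4-.4])
corn=[(-1,z(189,366)),(1,z(396,366))];lines=[(-1,z(214,190)),(1,z(369,190)),(-1,z(203,275)),(1,z(383,275))]
for ring in [None,z(292.5,512)]:
    q,e,pt=fit(im,corn,lines,ring);print(q.round(4),e)
E
```

```text
[-0.0303  0.0002 -0.0003  0.0061] 0.25504692896828374
[-0.0331  0.0002 -0.0014  0.0441] 0.57194976459283
```

Call:
drive_tool([
  [[-0.001,0,0.0015,0,0.01],[-0.001,0,0.0015,0,0.01],[-0.002,0,0,0,0.01],[-0.003,0,0,0,0.01],[0,0,0,0,0.01]],
])

```text
time: 25.3
tool_pos: [0.5256, -0.236, 0.1055]
tool_rot: [0.697, -0.124, -0.696, -0.123]
wrist_force: [0.9, -0.1, -2.7]
grip_width: 0.0178
```

```bash
python3 st.py
```

```text
t 25.3 dx,dy,dz mm [ 3.7 -0.4 29.7] F hx,hy,z [ 0.9  0.3 -2.7] T [0.06 0.04 0.  ] yang -1.922 w 0.0178
```

Call:
drive_tool([
  [[-0.003,0,0.001,0,0.01],[-0.004,0,0.001,0,0.01],[-0.005,0,0.001,0,0.01],[-0.004,0,0.0005,0,0.01],[-0.003,0,0,0,0.01],[0,0,0,0,0.01],[0,0,0,0,0.01]],
])

```text
time: 26.0
tool_pos: [0.5218, -0.2344, 0.1238]
tool_rot: [0.696, -0.124, -0.696, -0.123]
wrist_force: [0.2, -0.4, -2.9]
grip_width: 0.0175
```

```bash
python3 st.py; python3 - <<'E'
from bench import robot
from h import *
im=robot.camera("wrist"); b=im["img"][215:365,250:400]
a=cv2.resize(b,(400,400),interpolation=cv2.INTER_CUBIC)
cv2.imwrite("pics/w14.png",cv2.resize(b,(600,600),interpolation=cv2.INTER_CUBIC)[:,:,::-1])
im=robot.camera("scene"); cv2.imwrite("pics/s14.png",cv2.resize(im["img"][220:380,90:290],(750,600),interpolation=cv2.INTER_CUBIC)[:,:,::-1])
E
```

```text
t 26.0 dx,dy,dz mm [-0.3 -0.2 48. ] F hx,hy,z [ 0.3 -0.3 -2.9] T [ 0.05  0.01 -0.  ] yang -1.922 w 0.0175
```

View pics/w14.png

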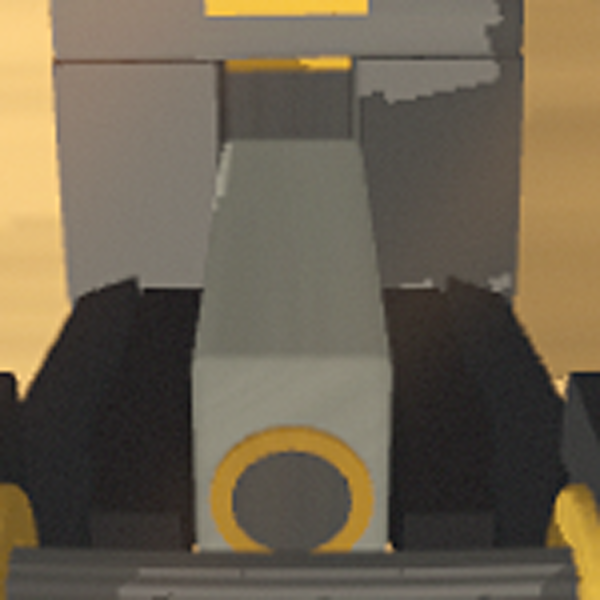

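View pics/s14.png

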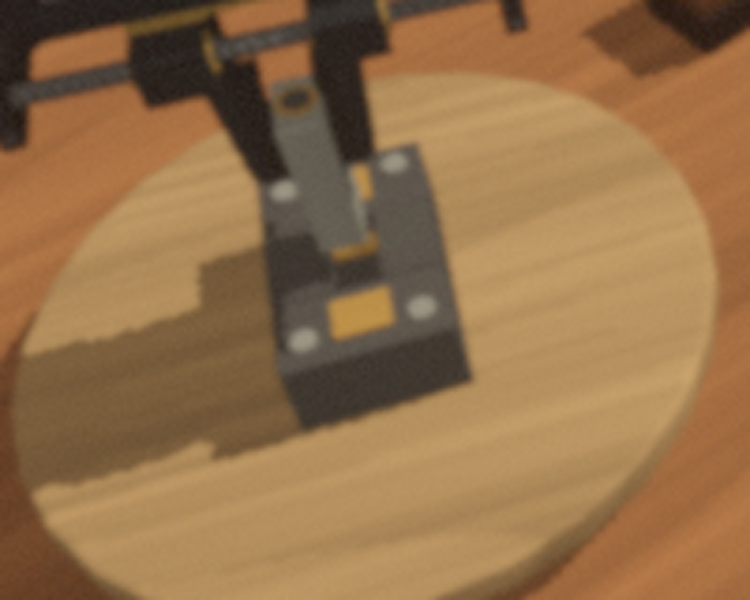

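```bash
python3 - <<'E'
from tilt import *
s=robot.observe();im=robot.camera("wrist");z=lambda a,b:np.array([250+a/4-.4,215+b/4-.4])
M=R.from_quat(s["tool_rot"]).as_matrix()
def pt(q,bx,by,d):
    x,y,zz,th=q; return np.array([x+d*np.cos(th)+bx*np.sin(th), y+by, zz-bx*np.cos(th)+d*np.sin(th)])
obs=[(-.009,0,z(192,355)),(.009,0,z(391,355)),(-.009,.068,z(229,142)),(.009,.068,z(362,142))]
f=lambda q:np.concatenate([wproj(im,pt(q,.014,by,d))-c for by,d,c in obs])
r=least_squares(f,[-.03,0,0,0]);print(r.x.round(4),r.fun.round(2))
for d in (0,.068): print((np.array(s["tool_pos"])+M@pt(r.x,0,0,d)).round(4))
# scene check: bottom +x edge, top +x edge
sc=robot.camera("scene")
for d in (0,.068):
  print([proj(sc,np.array(s["tool_pos"])+M@pt(r.x,.014,by,d)).round(1).tolist() for by in(-.009,.009)])
E
```

```text
[-0.0252  0.0002  0.0012  0.0226] [ 0.48 -0.03  0.34  0.03 -0.77 -0.02 -0.44  0.02]
[ 0.5204 -0.2341  0.1487]
[ 0.519  -0.2336  0.0807]
[[177.6, 252.6], [163.9, 255.8]]
[[189.3, 284.4], [176.7, 287.7]]
```

Call:
drive_tool([
  [[-0.001,0,-0.001,0,0.01],[-0.001,0,-0.001,0,0.01],[0,0,0,0,0.01],[0,0,0,0,0.01],[0,0,0,0,0.01],[0,0,0,0,0.01],[0,0,0,0,0.01],[0,0,0,0,0.01]],
])

```text
time: 27.0
tool_pos: [0.5236, -0.2351, 0.1257]
tool_rot: [-0.696, 0.124, 0.696, 0.124]
wrist_force: [-0.1, -0.2, -3.3]
grip_width: 0.0178
```

```bash
python3 st.py; python3 - <<'E'
from bench import robot
from h import *
im=robot.camera("top"); cv2.imwrite("pics/t15.png",im["img"][:,:,::-1])
im=robot.camera("scene"); cv2.imwrite("pics/s15.png",im["img"][:,:,::-1])
E
```

```text
t 27.0 dx,dy,dz mm [ 1.6 -0.2 49.9] F hx,hy,z [-0.1 -0.2 -3.3] T [ 0.03 -0.01 -0.  ] yang -1.9221 w 0.0178
```

View pics/s15.png

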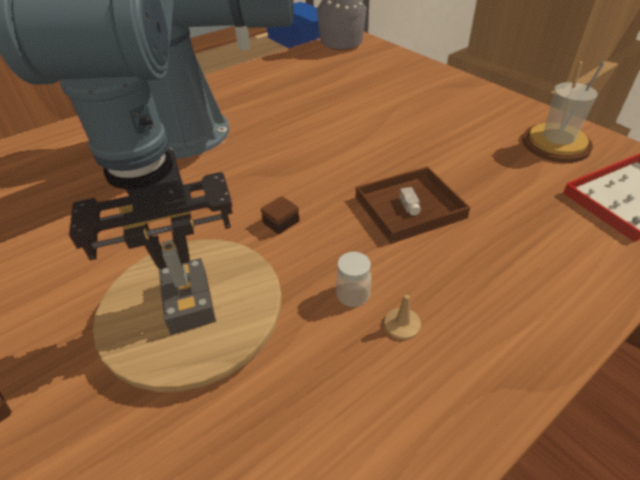

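View pics/t15.png

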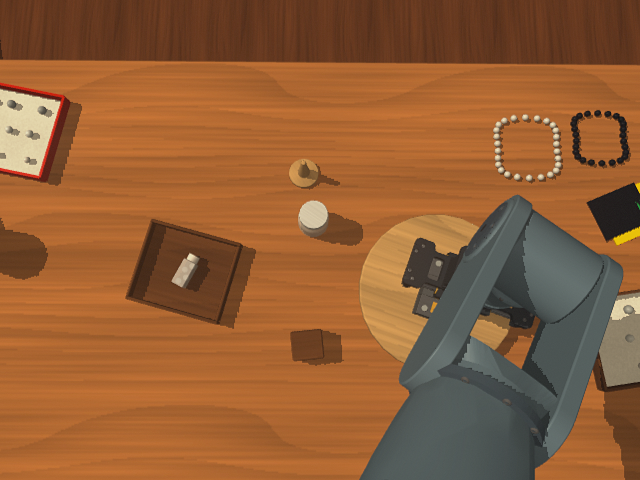

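The vial lies in the tray at (185,270) in the top view. The holder is seated and not turned, the block is held above it, and the bystanders have not moved. Handing in.

```bash
python3 -c "
from bench import robot
print(robot.sign_off())"; python3 st.py
```

```text
the job is handed in; nothing more can be done
None
the job is handed in; nothing more can be done
```

I put the vial in the tray first. I then rocked the block towards each jaw in turn, holding it across its 18 mm sides, until it came free. I handed the job in at about 27 s with the block still in the gripper.

- **Block:** it hangs upright, about 0.02 rad off vertical by the wrist camera. It is within about 2 mm of the socket centre. Its underside is about 15 mm above the socket mouth, allowing for the roughly 5 mm it slipped in the pads while being walked out. The raw camera fit reads about 3 mm lower; I corrected it against the block's starting position.
- **Holder:** the upward pull stayed mostly under 27 N but read 29.9 N once, right at the lifting limit of about 30 N. The pictures before and after show the holder seated and not turned.
- **Wrist force:** the other forces I read stayed well under the 120 N limit, and at the end the wrist carried only about 3 N, about what the block weighs.
- **Vial and bystanders:** the last pictures show the vial lying in the tray, and the jar, ring box and ring cone where they were.

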